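# Scan a gate frame's job tag, then hold its hinge-ball tray over it

### The job

Kit the welded gate frame: lift the yellow scanner, point its red window at the barcode tag on the frame and hold it steady there for a good second, then stand it back upright on the bench. Then take the ball tray by its red grip and, keeping it level so that the loose steel ball stays in its pocket (never touch the ball), bring it over the frame so that the ball is above the middle of the opening, the tray about 10 cm above the frame's top. Finish holding it there, still and level, for the welder to take the ball: do not put it down, and leave the tape measure, the hammer and the red square alone.

Things in the scene. Friction and masses are not known exactly. Their poses are not given: they have to be found in the camera images.
- frame: Rusty welded rectangular frame of 35 mm wide, 40 mm high square-cut bar, fixed flat on the bench, 180 mm along its x and 220 mm along its y; the opening is 110 x 150 mm. Origin: middle of the opening, at bench height; z up.
- opening (a point): Middle of the frame's opening, at the height of the frame's top (40 mm above the bench).
- tag (a point): Centre of the white barcode tag (30 mm along the frame's x, 52 mm along its y), lying face up on top of the rail on the frame's +x side, 41 mm above the bench.
- scanner: Loose cordless scanner, 250 g, standing on a round black foot 72 mm across, 12 mm high. A thin black column carries a level yellow head, 80 mm long (x), 36 mm wide (y), underside 84 mm, top 122 mm above the bench: grip this across y, at x = 0, about 102 mm up. Its black nose (+x end) looks forward and down. Origin: centre of the foot's underside; x where it looks, z up.
- window: The scanner's red window, fixed to the scanner at x = 52, y = 0, z = 86 mm in the scanner's frame. Its x axis is the line of sight, which leaves the scanner forward (+x of the scanner) and downward at 45 degrees. It reads from 80 to 250 mm away, when the line of sight passes within 15 mm of the tag's centre.
- tray: Loose aluminium tray, 400 g, 180 mm (x) by 70 mm (y), lip 12 mm high, floor 6 mm above its underside. A red upright grip in its middle, 34 mm long (x), 14 mm thick (y), top 66 mm above the underside, is pinched across y. Ball pocket at x = +60 mm; a fixed dark steel socket, 18 mm high, balances it at x = -60 mm. Origin: centre of the underside; z up.
- pocket (a point): Centre of the round pocket, on the tray's floor (tray x = 60, y = 0, z = 6 mm): a black ring, inner radius 14 mm, rim 3 mm high. The ball can roll over the rim at about 35 degrees of tilt.
- ball_center (a point): Centre of the loose steel ball, 30 mm across, 110 g, lying in the pocket.
- tape: Bystander: loose yellow tape measure, 70 x 38 x 66 mm, standing; origin under its centre.
- hammer: Bystander: loose hammer lying along its x.
- square: Bystander: loose red welding square, 100 mm long (x), 22 mm wide, 66 mm high; origin under its centre.
Not all that is in view belongs to the job. Leave any green or orange look-alike of the scanner alone.

How it is judged:
By the outcome, as a careful person would: the job done as asked, in the order asked, and still so for the second after the job is handed in, while the arm keeps its last pose, push and grip.
It also fails if it takes over 62 s, if anything falls off the work surface, if the arm or the gripper's body presses on something with over 40 N, if the wrist force passes 120 N, or if a joint passes its speed limit or range.

### The arm

A 6-joint arm with a two-finger parallel gripper is mounted at the origin on the work surface. World frame = base frame: x ahead of the robot, y to its left, z up, the work surface at z = 0. Lengths are in m, angles in rad, forces in N, time in s.
With the tool pointing down it reaches from about 0.275 to 0.775 m from the base axis. Payload 14.6 kg.
Tool frame: the origin (TCP) lies on the centre line of the jaws, within the pads' length; the fingertips stand 25 mm ahead of it and the grasp point (between the pads) lies 6 mm ahead of it; z points along the fingers, y is the line along which they close (so a half turn about z gives the same grasp; the last joint's range is limited). The gripper opens to 85 mm and grips with 20 to 120 N. Pads are 22 mm wide; open, the fingers measure 114 mm over their backs; the gripper's body (76 mm by 85 mm) begins 54 mm behind the grasp point. The pads swing forward as they close: fully open they stand 13 mm farther back than shut.
Start: joints at [-1.502, 0.263, -0.048, 1.259, 0, 1.415], TCP at [0.117, -0.512, 0.256] pointing down, gripper open.
Joint ranges: [-2.65, 2.65], [-0.89, 1.7], [-1.18, 1.37], [-2.13, 2.11], [-1.35, 1.29], [-3.14, 3.14]. Speed limits (rad/s): [1.89, 1.89, 2.57, 2.79, 3.14, 3.14].

### API

Orientations are given as a 3x3 rotation matrix whose columns are the frame's x, y, z axes.
In Python, from cell import readout, grab_frame, get_calibration, ticket, finder gives the robot as it stands. The module is installed in compiled form; this text tells all that it offers.
- The arm moves only by the shell command python3 -m pendant 'ROWS'. ROWS is JSON, a list of rows, each a list of 5 numbers: the shift along the world's x, y, z in m, then the turn about the world's z in rad, then the opening, from -1 (shut) to 1 (fully open). In form: [[x, y, z, roll, claw], ...]. A call has 1 to 20 rows; each row shifts and turns the commanded pose from where the row before left it; what a row does not reach is not made up. A row lasts 1/10 s, in which the tool goes at most 50 mm and 8.59 degrees, less where a joint would pass 70% of its speed; a pose out of reach is approached as far as the arm can. A call with a gripper value outside its range is refused whole. The fingers move at their own pace and stop on an object; the grip force is fixed at half the most. Time passes only in rows, so rows that do not move let the fingers close. It gives the time, the measured TCP pose, the force, the opening and the grip force at its end, in the units of the state.
- readout.get_state(): the state, without advancing time (a new reading comes with each control period).
- grab_frame(name): name is "scene" or "top" or "wrist"; returns the picture (480x640x3 uint8, red, green, blue); there is no depth.
- get_calibration(name): a dict with "fov_y" (degrees; the focal length in pixels is half the picture's height over the tangent of half this angle, whatever the lens; pixels are square), "cx", "cy" (the principal point, pixels), "dist" ([k1, k2, p1, p2, k3] as OpenCV has them; the pictures are not rectified), "R" (3x3) and "t" (3): a world point X has camera coordinates R X + t. Camera axes: x right, y down, z forward; pixel columns grow to the right and rows downward; lengths in m; the calibration is good to about 2 mm. A picture is of the moment at which its call begins: read the wrist's pose just before it. get_calibration takes no time and is no camera call; for the wrist camera it gives the pose at the moment of the call.
- ticket.finish_job(): hands the job in; it is judged then, once.
Trained networks look in the newest picture that a camera, given by its name, has taken for a name from the list of things; names that differ only in an ending like _2 or _b are one class to them, and where a whole thing is asked for, a point or a joint stands for the part that bears it (a point fixed in the world has none). Each returns a list of dicts, best first, with "conf" (0 to 1); they miss things now and then, are a little off and sometimes report something else, mostly with a low value. They report only what shows in the picture. A call takes as long as a camera call. They do not tell look-alikes from the thing itself.
- finder.boxes_of(query, camera): "box" ([left, top, right, bottom] in pixels, round what is visible of it).
- finder.landmark_of(query, camera): "xy" ([column, row] in pixels: a listed point, or the origin of a listed thing).
The state is a dict: "time_s": time; "joints": joint angles; "dq": joint speeds; "joint_torque": joint torques, N m; "tool_pos": TCP position; "tcp_rot": TCP orientation; "force": force on the tool from outside, world axes, zero at the start; "wrist_torque": the same for the moment, N m; "finger_gap": opening from 0.0 (shut) to 1.0 (fully open); "grasp_force": force on a finger pad.
Only numpy, scipy, OpenCV 4.12 (cv2) and the standard library are available. Lean on these libraries where they do the work, as an engineer would, in place of code of your own. Each camera call takes 0.05 s, during which the arm holds its last target. There are 200 camera calls.

## Working session

There is one attempt and no reset: what is moved stays moved. The work goes in short steps, Python scripts to look and compute and a shell command to move; the robot and the scene stay as the last step left them, time stands still between calls to the robot, and variables do not carry over. Pictures are saved under pics/ and viewed, at most 10 in all, crops included, and the job is handed in when it is done.

```bash
mkdir -p pics; cat > h.py <<'E'
import numpy as np, cv2
from cell import readout, grab_frame, get_calibration, ticket, finder
def cal(c):
    k=get_calibration(c); f=240/np.tan(np.radians(k["fov_y"])/2)
    return np.array([[f,0,k["cx"]],[0,f,k["cy"]],[0,0,1]]),np.array(k["dist"],float),np.array(k["R"]),np.array(k["t"])
def ray(c,px,k=None):
    K,d,R,t=k or cal(c)
    u=cv2.undistortPoints(np.array([[px]],float),K,d)[0,0]
    v=R.T@np.array([u[0],u[1],1]); return -R.T@t, v/np.linalg.norm(v)
def atz(c,px,z,k=None):
    o,v=ray(c,px,k); return o+v*(z-o[2])/v[2]
def tri(rays):
    A=sum(np.eye(3)-np.outer(v,v) for o,v in rays); b=sum((np.eye(3)-np.outer(v,v))@o for o,v in rays)
    return np.linalg.solve(A,b)
def proj(c,X,k=None):
    K,d,R,t=k or cal(c)
    return cv2.projectPoints(np.array(X,float).reshape(-1,1,3),cv2.Rodrigues(R)[0],t,K,d)[0].reshape(-1,2)
def save(im,n): cv2.imwrite("pics/"+n,im[...,::-1])
E
python3 - <<'E'
from h import *
np.set_printoptions(precision=3,suppress=True)
for c in("scene","top"):
    save(grab_frame(c),c+"0.png")
    k=cal(c); print(c,-k[2].T@k[3],k[2][2])
    for q in("frame","opening","tag","scanner","window","tray","pocket","ball_center","tape","hammer","square"):
        try: 
            l=finder.landmark_of(q,c); print(q,[(np.round(a["xy"]),round(a["conf"],2)) for a in l[:3]])
        except Exception as e: print(q,e)
s=readout.get_state();print(s)
E
```

```text
scene [1.207 0.018 1.076] [-0.588  0.035 -0.808]
frame [(array([297., 284.]), 0.9)]
opening [(array([298., 276.]), 0.86)]
tag [(array([288., 304.]), 0.8)]
scanner [(array([478., 235.]), 0.87), (array([466., 292.]), 0.81), (array([410., 236.]), 0.72)]
window [(array([276., 221.]), 0.61)]
tray [(array([176., 245.]), 0.75)]
pocket [(array([178., 266.]), 0.93), (array([177., 244.]), 0.2)]
ball_center [(array([179., 260.]), 0.51)]
tape [(array([421., 327.]), 0.62)]
hammer [(array([140., 336.]), 0.56)]
square [(array([273., 224.]), 0.82)]
top [0.17  0.072 1.723] [ 0.196 -0.006 -0.981]
frame []
opening [(array([235., 185.]), 0.47), (array([353., 286.]), 0.36)]
tag [(array([340., 194.]), 0.81)]
scanner [(array([171., 261.]), 0.93), (array([199., 209.]), 0.89), (array([224., 312.]), 0.8)]
window [(array([351., 287.]), 0.29)]
tray [(array([436., 264.]), 0.59)]
pocket [(array([432., 244.]), 0.62)]
ball_center [(array([229., 258.]), 0.75), (array([431., 244.]), 0.57)]
tape [(array([237., 184.]), 0.75), (array([435., 263.]), 0.51)]
hammer [(array([444., 182.]), 0.57)]
square [(array([356., 287.]), 0.69)]
{'time_s': 1.2, 'joints': array([-1.502,  0.263, -0.048,  1.259, -0.   ,  1.416]), 'dq': array([ 0.002,  0.001, -0.   ,  0.   , -0.   , -0.   ]), 'joint_torque': array([  0.003, -63.745,  38.477,   0.001,  -0.   ,  -0.   ]), 'tool_pos': array([ 0.117, -0.512,  0.256]), 'tcp_rot': array([[ 0.975,  0.222, -0.   ],
       [ 0.222, -0.975,  0.   ],
       [-0.   , -0.   , -1.   ]]), 'force': array([ 0.732, -0.491,  0.383]), 'wrist_torque': array([0.049, 0.016, 0.029]), 'grasp_force': 0.0, 'finger_gap': 1.0014743184966457}
```

View pics/scene0.png

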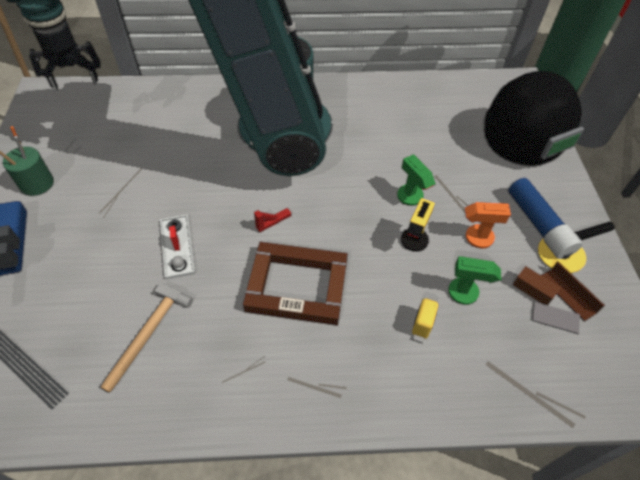

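View pics/top0.png

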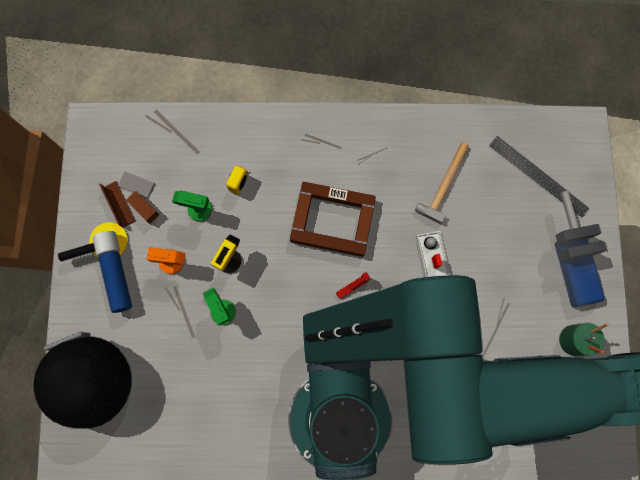

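The scene picture shows the yellow scanner near (420,220), frame (297,284) with its tag (291,304), tray (176,247) with the ball at its near end (178,264). The top picture shows the scanner at (228,253), tag (338,194) and tray (433,252). I'll enlarge the scanner, and measure.

```bash
python3 - <<'E'
from h import *
np.set_printoptions(precision=3,suppress=True)
a=grab_frame("scene");b=grab_frame("top")
A=cv2.resize(a[185:265,375:455],(400,400),interpolation=cv2.INTER_CUBIC);B=cv2.resize(b[215:295,190:270],(400,400),interpolation=cv2.INTER_CUBIC)
save(np.hstack([A,B]),"crop1.png")
def two(p,q):
    X=tri([ray("scene",p),ray("top",q)]); return X, proj("scene",X)[0]-p
print("tag",two((291,304),(338.5,194)), atz("scene",(291.5,304),.041),atz("top",(338.5,194),.041))
print("ball",two((178,263),(431.5,242)),atz("top",(431.5,242),.021), atz("scene",(178,263),.021))
# frame top outer corners
for p in [(262,243),(348,250),(245,304),(338,316)]: print("fs",p,atz("scene",p,.04))
for p in [(304,183),(377,193),(291,241),(366,255)]: print("ft",p,atz("top",p,.04))
print("scanner foot",atz("scene",(415,240),.006),atz("top",(230,262),.006))
print("head",two((424,212),(225,254)))
print("grip",two((175,228),(437,258)))
print("socket",atz("scene",(174,222),.02))
E
```

```text
tag (array([0.642, 0.005, 0.039]), array([-0.683, -0.008])) [0.643 0.008 0.041] [0.641 0.004 0.041]
ball (array([ 0.505, -0.268,  0.015]), array([-0.849, -0.015])) [ 0.504 -0.268  0.021] [ 0.509 -0.264  0.021]
fs (262, 243) [ 0.471 -0.061  0.04 ]
fs (348, 250) [0.5   0.148 0.04 ]
fs (245, 304) [ 0.638 -0.097  0.04 ]
fs (338, 316) [0.676 0.11  0.04 ]
ft (304, 183) [0.674 0.105 0.04 ]
ft (377, 193) [ 0.645 -0.109  0.04 ]
ft (291, 241) [0.501 0.14  0.04 ]
ft (366, 255) [ 0.461 -0.075  0.04 ]
scanner foot [0.452 0.325 0.006] [0.444 0.319 0.006]
head (array([0.45 , 0.322, 0.117]), array([-2.299,  0.012]))
grip (array([ 0.447, -0.269,  0.079]), array([-0.97 , -0.035]))
socket [ 0.382 -0.288  0.02 ]
```

View pics/crop1.png

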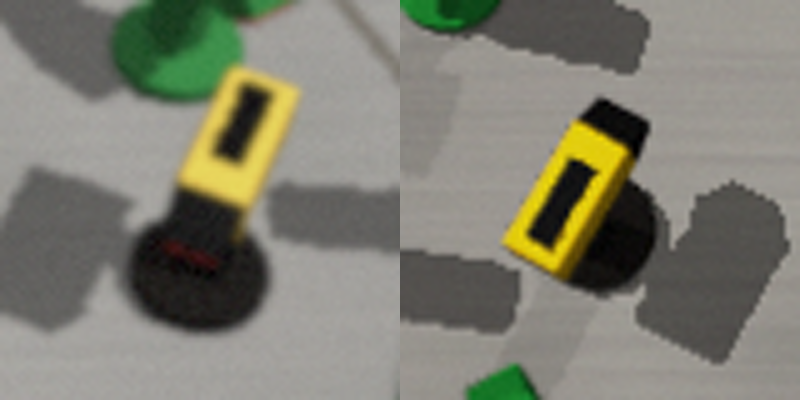

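The crop shows the scanner's head with the black nose at the robot-far end (top picture crop upper right, (233,238)); the red window faces the scene camera. Now moving over the tray for a wrist look on the way.

```bash
python3 -m pendant '[[0.015,0.012,0.008,0,1],[0.03,0.024,0.009,0,1],[0.03,0.024,0.009,0,1],[0.03,0.024,0.009,0,1],[0.03,0.024,0.009,0,1],[0.03,0.024,0.009,0,1],[0.03,0.024,0.009,0,1],[0.03,0.024,0.009,0,1],[0.03,0.024,0.009,0,1],[0.03,0.024,0.009,0,1],[0.015,0.012,0,0,1],[0,0,0,0,1],[0,0,0,0,1],[0,0,0,0,1]]'
python3 - <<'E'
from h import *
np.set_printoptions(precision=3,suppress=True)
k=cal("wrist");im=grab_frame("wrist");save(im,"w1.png");np.save("w1k.npy",np.array(k,dtype=object),allow_pickle=True)
print(-k[2].T@k[3],k[2][2],[k[0][0,0]])
for q in("tray","pocket","ball_center"):
    print(q,[(np.round(a["xy"]),round(a["conf"],2)) for a in finder.landmark_of(q,"wrist")])
for z,n,l in((.122,"scene",[(428.9,200.7),(417.2,224.5)]),(.122,"top",[(216.3,267),(232.2,242.3)])):
    P=[atz(n,p,z) for p in l]; d=P[1]-P[0]; print("scanner",n,P,np.linalg.norm(d),np.degrees(np.arctan2(d[1],d[0])),(P[0]+P[1])/2)
E
```

```text
time_s: 2.7
tool_pos: [0.4159, -0.2724, 0.3452]
tcp_rot: [[0.975, 0.221, -0.0], [0.221, -0.975, 0.0], [-0.0, -0.0, -1.0]]
force: [0.6, -0.2, -0.5]
finger_gap: 0.997
grasp_force: 0.0
[ 0.498 -0.253  0.462] [-0.316 -0.07  -0.946] [np.float64(422.9134860864585)]
tray [(array([334., 150.]), 0.6)]
pocket [(array([338.,  92.]), 0.71)]
ball_center [(array([338.,  87.]), 0.62)]
scanner scene [array([0.42 , 0.344, 0.122]), array([0.49 , 0.304, 0.122])] 0.08090313139238528 -29.525978410499125 [0.455 0.324 0.122]
scanner top [array([0.412, 0.339, 0.122]), array([0.48 , 0.298, 0.122])] 0.07986496130249145 -30.96588089128033 [0.446 0.318 0.122]
```

View pics/w1.png

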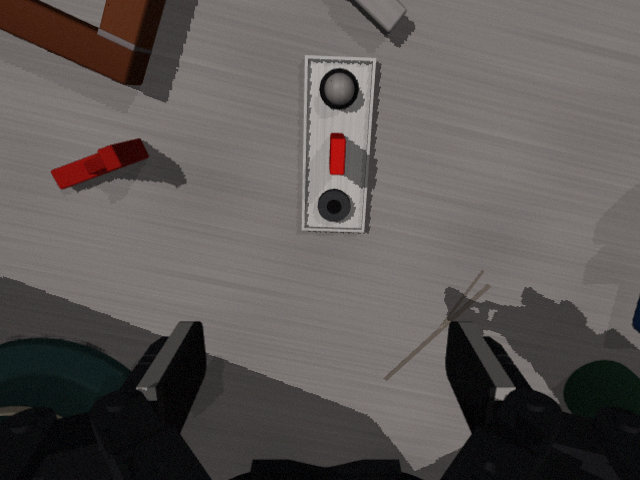

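The wrist picture shows the tray from (304,56) to (364,232), ball at (339,88), grip top (338,153), socket (334,205), and the square at (100,163). I go on to the scanner.

```bash
python3 -m pendant '[[0.002,0.02,-0.003,0.1,1],[0.002,0.035,-0.005,0.14,1],[0.002,0.035,-0.005,0.14,1],[0.002,0.035,-0.005,0.14,1],[0.002,0.035,-0.005,0.14,1],[0.002,0.035,-0.005,0.14,1],[0.002,0.035,-0.005,0.14,1],[0.002,0.035,-0.005,0.14,1],[0.002,0.035,-0.005,0.14,1],[0.002,0.035,-0.005,0.14,1],[0.002,0.035,-0.005,0.14,1],[0.002,0.035,-0.005,0.14,1],[0.002,0.035,-0.005,0.14,1],[0.002,0.035,-0.005,0.14,1],[0.002,0.035,-0.005,0.14,1],[0.002,0.035,-0.005,0.14,1],[0.002,0.035,-0.005,0.14,1],[0.001,0.013,0,0.054,1],[0,0,0,0,1],[0,0,0,0,1]]'
python3 - <<'E'
from h import *
np.set_printoptions(precision=3,suppress=True)
k=cal("wrist");im=grab_frame("wrist");save(im,"w2.png")
print(-k[2].T@k[3],readout.get_state()["joints"])
for q in("scanner","window"):
    print(q,[(np.round(a["xy"]),round(a["conf"],2)) for a in finder.landmark_of(q,"wrist")])
w=tuple(np.load("w1k.npy",allow_pickle=True)); 
C=[atz("wrist",p,.012,w) for p in [(304,56),(376,58),(364,232),(302,231)]];print(C)
C=np.array(C);d=(C[0]+C[1]-C[2]-C[3])/2;print(C.mean(0),np.linalg.norm(d),np.degrees(np.arctan2(d[1],d[0])))
print("ball",tri([ray("wrist",(339,88),w),ray("scene",(178,263)),ray("top",(431.5,242))]),"grip",tri([ray("wrist",(337,153),w),ray("scene",(174.5,228)),ray("top",(437,258))]),"grip@.066",atz("wrist",(337.5,145),.066,w))
E
```

```text
time_s: 4.9
tool_pos: [0.4516, 0.3206, 0.2622]
tcp_rot: [[-0.865, 0.502, -0.0], [0.502, 0.865, -0.0], [-0.0, -0.0, -1.0]]
force: [0.6, -0.7, 0.3]
finger_gap: 0.997
grasp_force: 0.0
[0.381 0.363 0.38 ] [ 0.47   0.311  0.038  1.297 -0.     0.996]
scanner [(array([330., 187.]), 0.89), (array([248.,  19.]), 0.69), (array([504.,  83.]), 0.69), (array([492., 278.]), 0.69)]
window []
[array([ 0.527, -0.225,  0.012]), array([ 0.541, -0.294,  0.012]), array([ 0.365, -0.327,  0.012]), array([ 0.351, -0.259,  0.012])]
[ 0.446 -0.276  0.012] 0.17968462430166435 10.934686000733391
ball [ 0.506 -0.266  0.016] grip [ 0.448 -0.271  0.078] grip@.066 [ 0.457 -0.273  0.066]
```

View pics/w2.png

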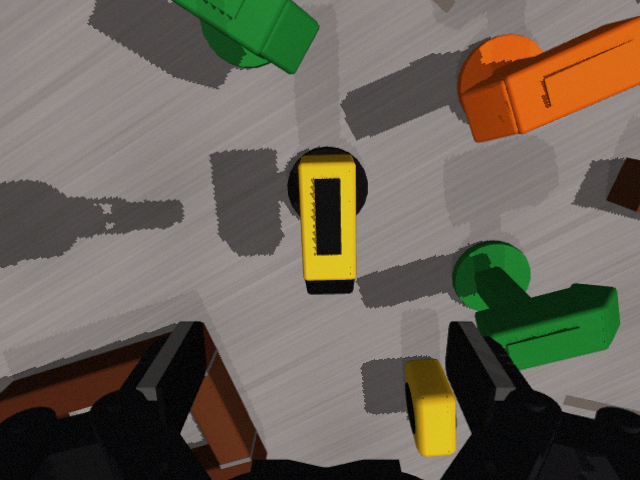

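The wrist view shows the scanner centred with its head from (302,163) to (355,280), foot centre (328,186), nose pointing down the picture at (330,286); look-alikes are clear of the fingers' place.

```bash
python3 - <<'E'
from h import *
np.set_printoptions(precision=3,suppress=True)
b=(328.5,163);f=(329.5,280)
B=atz("wrist",b,.122);F=atz("wrist",f,.122);d=F-B;print(B,F,(B+F)/2,np.linalg.norm(d),np.degrees(np.arctan2(d[1],d[0])))
print("foot",atz("wrist",(328,187),.011))
for w,s,t in((b,(428.9,200.7),(216.3,267)),(f,(417.2,224.5),(232.2,242.3))): print(tri([ray("wrist",w),ray("scene",s),ray("top",t)]))
E
```

```text
[0.416 0.345 0.122] [0.484 0.306 0.122] [0.45  0.326 0.122] 0.07766617203158492 -29.50944835447602
foot [0.449 0.326 0.011]
[0.415 0.343 0.116]
[0.485 0.303 0.114]
```

```bash
python3 -m pendant '[[-0.0015,0.004,-0.02,0,1],[0,0,-0.03,0,1],[0,0,-0.03,0,1],[0,0,-0.03,0,1],[0,0,-0.024,0,1],[0,0,-0.02,0,1],[0,0,0,0,1],[0,0,0,0,1],[0,0,0,0,-1],[0,0,0,0,-1],[0,0,0,0,-1],[0,0,0,0,-1],[0,0,0,0,-1],[0,0,0,0,-1],[0,0,0,0,-1],[0,0,0,0,-1]]'
```

```text
time_s: 6.65
tool_pos: [0.4501, 0.325, 0.1089]
tcp_rot: [[-0.866, 0.5, 0.001], [0.5, 0.866, -0.0], [-0.001, 0.0, -1.0]]
force: [-1.9, -2.7, 7.3]
finger_gap: 0.414
grasp_force: 58.8
```

```bash
python3 -m pendant '[[0,0,0.01,0,-1],[0,0,0.015,0,-1],[0,0,0.02,0,-1],[0,0,0.02,0,-1],[0,0,0.01,0,-1],[0.002,-0.013,0,0,-1],[0.004,-0.02,0,0,-1],[0.004,-0.025,0,0,-1],[0.005,-0.025,0,0,-1],[0.005,-0.025,0,0,-1],[0.005,-0.025,0,0,-1],[0.005,-0.025,0,0,-1],[0.005,-0.025,0,0,-1],[0.004,-0.02,0,0,-1],[0.002,-0.02,0,0,-1],[0.002,-0.01,0,0,-1],[0,0,0,0,-1],[0,0,0,0,-1],[0,0,0,0,-1]]'
python3 - <<'E'
from h import *
np.set_printoptions(precision=3,suppress=True)
a=grab_frame("scene");w=grab_frame("wrist")
for c in("scene","wrist"):
  for q in("tag","window","scanner","opening"): print(c,q,[(np.round(l["xy"]),round(l["conf"],2)) for l in finder.landmark_of(q,c)])
print(proj("wrist",[.642,.006,.041]))
save(np.hstack([cv2.resize(a[180:360,220:420],(400,360)),cv2.resize(w,(400,360))]),"scan.png")
E
```

```text
time_s: 8.55
tool_pos: [0.4928, 0.0927, 0.1831]
tcp_rot: [[-0.866, 0.5, -0.0], [0.5, 0.866, 0.0], [0.0, 0.0, -1.0]]
force: [-0.6, 0.5, -2.7]
finger_gap: 0.414
grasp_force: 60.3
scene tag [(array([288., 304.]), 0.69)]
scene window []
scene scanner [(array([480., 234.]), 0.98), (array([323., 238.]), 0.92), (array([409., 192.]), 0.9), (array([464., 291.]), 0.71), (array([176., 246.]), 0.5)]
scene opening [(array([297., 275.]), 0.68), (array([297., 285.]), 0.23)]
wrist tag []
wrist window []
wrist scanner [(array([324., 249.]), 0.92)]
wrist opening []
[[323.284 442.047]]
```

View pics/scan.png

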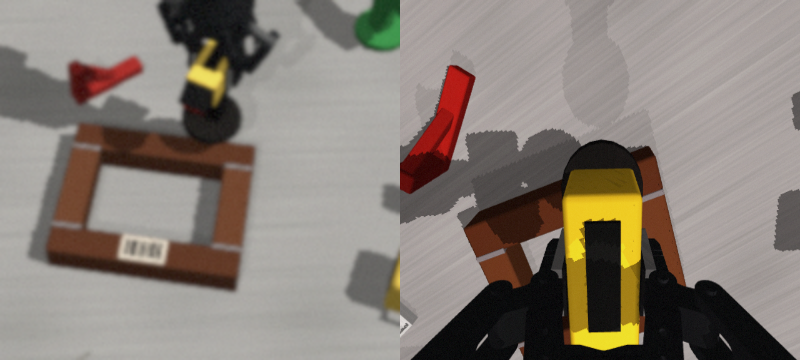

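The picture shows the scanner held level, nose pointing at the tag (scene pixel (291,304)); tag measured again at (0.642, 0.006), on the line of sight. Holding, then returning.

```bash
python3 -m pendant '[[0,0,0,0,-1],[0,0,0,0,-1],[0,0,0,0,-1],[0,0,0,0,-1],[0,0,0,0,-1],[0,0,0,0,-1],[0,0,0,0,-1],[0,0,0,0,-1],[0,0,0,0,-1],[0,0,0,0,-1],[0,0,0,0,-1],[0,0,0,0,-1],[0,0,0,0,-1],[0,0,0,0,-1],[0,0,0,0,-1],[0,0,0,0,-1],[0,0,0,0,-1],[0,0,0,0,-1]]'
python3 -m pendant '[[-0.002,0.013,0,0,-1],[-0.004,0.02,0,0,-1],[-0.004,0.025,0,0,-1],[-0.005,0.025,0,0,-1],[-0.005,0.025,0,0,-1],[-0.005,0.025,0,0,-1],[-0.005,0.025,0,0,-1],[-0.005,0.025,0,0,-1],[-0.004,0.02,0,0,-1],[-0.002,0.02,0,0,-1],[-0.002,0.01,0,0,-1],[0,0,-0.02,0,-1],[0,0,-0.02,0,-1],[0,0,-0.015,0,-1],[0,0,-0.01,0,-1],[0,0,-0.005,0,-1],[0,0,-0.003,0,-1],[0,0,0,0,-1],[0,0,0,0,-1]]'
```

```text
time_s: 10.85
tool_pos: [0.493, 0.0921, 0.1833]
tcp_rot: [[-0.866, 0.5, -0.0], [0.5, 0.866, 0.0], [0.0, -0.0, -1.0]]
force: [0.3, -0.7, -3.1]
finger_gap: 0.418
grasp_force: 60.3
time_s: 12.75
tool_pos: [0.4503, 0.3252, 0.1108]
tcp_rot: [[-0.866, 0.5, 0.001], [0.5, 0.866, 0.0], [-0.0, 0.001, -1.0]]
force: [1.2, 0.1, -2.2]
finger_gap: 0.41
grasp_force: 60.3
```

```bash
python3 -m pendant '[[0,0,-0.001,0,-1],[0,0,-0.001,0,-1],[0,0,-0.0005,0,-1],[0,0,0,0,-1],[0,0,0,0,-1]]'
```

```text
time_s: 13.25
tool_pos: [0.4503, 0.3251, 0.1089]
tcp_rot: [[-0.866, 0.5, 0.001], [0.5, 0.866, 0.0], [-0.001, 0.001, -1.0]]
force: [-3.2, -4.0, 12.8]
finger_gap: 0.416
grasp_force: 62.1
```

```bash
python3 -m pendant '[[0,0,0.0005,0,1],[0,0,0,0,1],[0,0,0,0,1],[0,0,0,0,1],[0,0,0,0,1],[0,0,0,0,1],[0,0,0,0,1],[0,0,0.01,0,1],[0,0,0.02,0,1],[0,0,0.03,0,1],[0,0,0.04,0,1],[0,0,0.04,0,1],[0,0,0.02,0,1],[0,0,0,0,1]]'
python3 - <<'E'
from h import *
w=grab_frame("wrist");a=grab_frame("scene")
save(np.hstack([cv2.resize(a[160:280,360:480],(480,480)),cv2.resize(w,(320,480))]),"placed.png")
print(readout.get_state()["tool_pos"])
E
```

```text
time_s: 14.65
tool_pos: [0.4509, 0.3256, 0.2718]
tcp_rot: [[-0.866, 0.5, 0.005], [0.5, 0.866, 0.002], [-0.003, 0.004, -1.0]]
force: [-0.4, -0.6, -0.4]
finger_gap: 1.002
grasp_force: 0.0
[0.45001172 0.32506886 0.26850003]
```

View pics/placed.png

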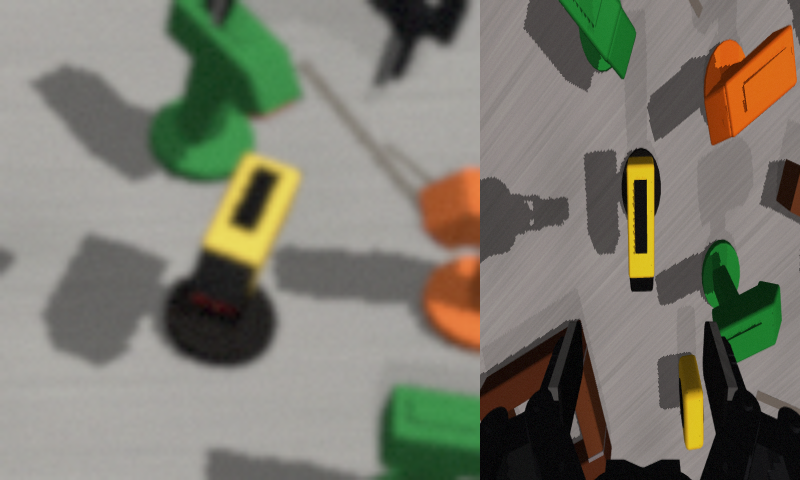

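The scanner stands upright at its old place (scene crop: foot at (220,320), wrist: head (640,215)). On to the tray.

```bash
python3 -m pendant '[[0,-0.02,0,0.034,1],[0,-0.03,0,0.04,1],[0,-0.04,0,0.05,1],[0,-0.04,0,0.05,1],[0,-0.04,0,0.05,1],[0,-0.04,0,0.05,1],[0,-0.04,0,0.05,1],[0,-0.04,0,0.05,1],[0,-0.04,0,0.05,1],[0,-0.04,0,0.05,1],[0,-0.04,0,0.05,1],[0,-0.04,0,0.05,1],[0,-0.04,0,0.05,1],[0,-0.04,0,0.04,1],[-0.002,-0.04,0,0.04,1],[-0.002,-0.03,0,0.02,1],[0,-0.002,0,0,1],[0,0,0,0,1],[0,0,0,0,1],[0,0,0,0,1]]'
python3 - <<'E'
from h import *
np.set_printoptions(precision=3,suppress=True)
save(grab_frame("wrist"),"w3.png");k=cal("wrist");np.save("w3k.npy",np.array(k,dtype=object),allow_pickle=True);print(-k[2].T@k[3])
E
```

```text
time_s: 16.75
tool_pos: [0.446, -0.2758, 0.2682]
tcp_rot: [[-0.98, -0.2, -0.0], [-0.2, 0.98, 0.0], [0.0, 0.0, -1.0]]
force: [0.2, 0.7, 0.0]
finger_gap: 0.998
grasp_force: 0.0
[ 0.366 -0.292  0.386]
```

View pics/w3.png

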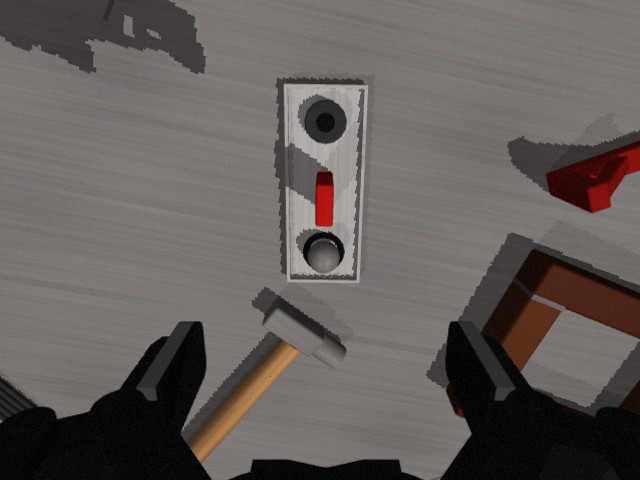

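The tray's lip corners are at (284,85), (368,85), (288,282), (359,282); grip top about (324.5,203), ball (324,253) in its pocket.

```bash
python3 - <<'E'
from h import *
np.set_printoptions(precision=4,suppress=True)
w=tuple(np.load("w3k.npy",allow_pickle=True));w1=tuple(np.load("w1k.npy",allow_pickle=True))
C=np.array([atz("wrist",p,.012,w) for p in [(284,85),(368,85),(288,282),(359,282)]]);d=(C[2]+C[3]-C[0]-C[1])/2
print(C.mean(0),np.linalg.norm(d),np.degrees(np.arctan2(d[1],d[0])))
for z in(.058,.066): print("grip",atz("wrist",(324.5,203),z,w),atz("wrist",(337,148),z,w1))
print("front/back of grip",atz("wrist",(324.5,180),.066,w),atz("wrist",(324.5,226),.066,w))
print("tri front edge", tri([ray("wrist",(324.5,226),w),ray("wrist",(337,134),w1)]))
k=cal("scene")
R=[];
print("tri",tri([ray("wrist",(324.5,203),w),ray("wrist",(337,148),w1)]))
print("socket",atz("wrist",(325,121),.018,w),"ball",atz("wrist",(324,253),.021,w))
E
```

```text
[ 0.4469 -0.2754  0.012 ] 0.17901944190611035 10.790941677919028
grip [ 0.4463 -0.2756  0.058 ] [ 0.4534 -0.274   0.058 ]
grip [ 0.4444 -0.276   0.066 ] [ 0.4543 -0.2736  0.066 ]
front/back of grip [ 0.4267 -0.2796  0.066 ] [ 0.4627 -0.2723  0.066 ]
tri front edge [ 0.4658 -0.2714  0.0555]
tri [ 0.4512 -0.2749  0.0384]
socket [ 0.3869 -0.2873  0.018 ] ball [ 0.5019 -0.2648  0.021 ]
```

```bash
python3 -m pendant '[[0.0005,0,-0.02,-0.01,1],[0,0,-0.04,0,1],[0,0,-0.04,0,1],[0,0,-0.04,0,1],[0,0,-0.03,0,1],[0,0,-0.02,0,1],[0,0,-0.015,0,1],[0,0,-0.011,0,1],[0,0,0,0,1],[0,0,0,0,0],[0,0,0,0,-0.5],[0,0,0,0,-1],[0,0,0,0,-1],[0,0,0,0,-1],[0,0,0,0,-1],[0,0,0,0,-1],[0,0,0,0,-1],[0,0,0,0,-1],[0,0,0,0,-1],[0,0,0,0,-1]]'
```

```text
time_s: 18.8
tool_pos: [0.4466, -0.2769, 0.0526]
tcp_rot: [[-0.982, -0.189, 0.0], [-0.189, 0.982, -0.0], [-0.0, -0.0, -1.0]]
force: [-0.8, 1.5, 6.8]
finger_gap: 0.156
grasp_force: 59.3
```

```bash
python3 -m pendant '[[0,0,0.003,0,-1],[0,0,0.008,0,-1],[0,0,0.012,0,-1],[0,0,0.015,0,-1],[0,0,0.015,0,-1],[0,0,0.015,0,-1],[0,0,0.015,0,-1],[0,0,0.015,0,-1],[0,0,0.015,0,-1],[0,0,0.012,0,-1],[0,0,0.008,0,-1],[0,0,0.005,0,-1],[0,0,0.002,0,-1],[0,0,0,0,-1],[0,0,0,0,-1]]'
python3 - <<'E'
from h import *
np.set_printoptions(precision=4,suppress=True)
k=cal("wrist");w=grab_frame("wrist");a=grab_frame("scene")
save(np.hstack([w[:,:],cv2.resize(a[140:300,120:230],(160,240)).repeat(2,0)]),"lift.png")
S=readout.get_state();p=S["tool_pos"];print(p,S["force"])
print([(np.round(l["xy"]),l["conf"]) for l in finder.landmark_of("ball_center","wrist")])
# frame centre from corner picks, scene and top
for c,L in(("scene",[(262,243),(348,250),(245,304),(338,316)]),("top",[(304,183),(377,193),(291,241),(366,255)])):
    print(c,np.mean([atz(c,q,.04) for q in L],0))
# inner opening by dark/grey not robust: network
for c in("scene","top"): print(c,[(l["xy"],l["conf"],atz(c,l["xy"],.04)) for l in finder.landmark_of("opening",c)])
E
```

```text
time_s: 20.3
tool_pos: [0.4463, -0.2768, 0.1918]
tcp_rot: [[-0.982, -0.189, -0.001], [-0.189, 0.982, 0.0], [0.0, 0.001, -1.0]]
force: [-0.4, 0.4, -5.3]
finger_gap: 0.158
grasp_force: 58.6
[ 0.4464 -0.2768  0.1919] [ 0.7954  0.3616 -4.585 ]
[(array([323., 434.]), 0.95)]
scene [0.5713 0.0251 0.04  ]
top [0.5705 0.0152 0.04  ]
scene [([298.5, 275.9], 0.68, array([0.5686, 0.0256, 0.04  ])), ([412.0, 237.6], 0.28, array([0.4685, 0.3092, 0.04  ]))]
top []
```

View pics/lift.png

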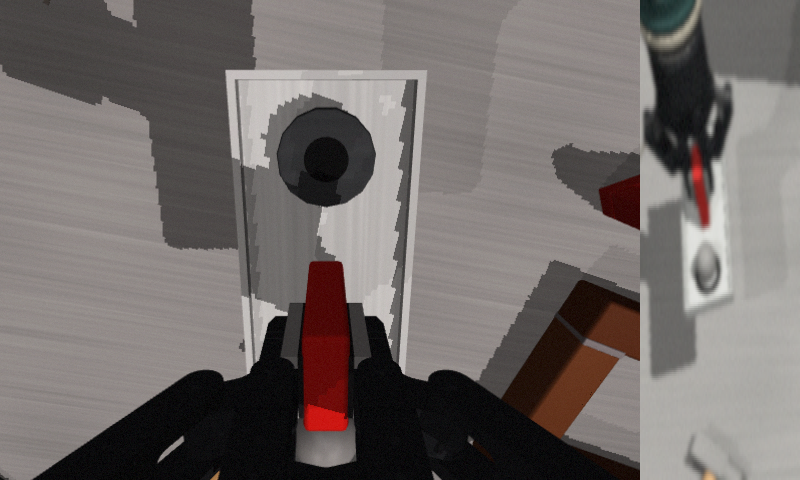

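The picture shows the tray lifted level, ball in its pocket (side crop at (706,265)). Fit the frame's silhouette in both first pictures for a better centre.

```bash
python3 - <<'E'
from h import *
from scipy.optimize import minimize
np.set_printoptions(precision=4,suppress=True)
H={}
for c,(x0,y0,x1,y1) in(("scene",(230,235,360,335)),("top",(280,172,390,265))):
    im=cv2.imread(f"pics/{c}0.png");hsv=cv2.cvtColor(im,cv2.COLOR_BGR2HSV)
    m=((hsv[...,1]>110)&((hsv[...,0]<14)|(hsv[...,0]>175))).astype(np.uint8);z=np.zeros_like(m);z[y0:y1,x0:x1]=m[y0:y1,x0:x1]
    cs=cv2.findContours(z,cv2.RETR_EXTERNAL,cv2.CHAIN_APPROX_NONE)[0];cc=max(cs,key=cv2.contourArea)
    h=cv2.convexHull(cc);M=cv2.fillConvexPoly(np.zeros((480*4,640*4),np.uint8),(h*4+2),1);H[c]=(M,cal(c));print(c,cv2.boundingRect(cc))
L=np.array([[x,y,z] for x in(-.09,.09) for y in(-.11,.11) for z in(0,.04)])
def cost(p,cams=("scene","top")):
    s=0;R=np.array([[np.cos(p[2]),-np.sin(p[2]),0],[np.sin(p[2]),np.cos(p[2]),0],[0,0,1]])
    for c in cams:
        M,k=H[c];q=proj(c,L@R.T+[p[0],p[1],0],k)
        Q=cv2.fillConvexPoly(np.zeros_like(M),cv2.convexHull((q*4+2).astype(np.int32)),1);s+=(M^Q).sum()/M.sum()
    return s
for cams in(("scene","top"),("scene",),("top",)):
    r=minimize(cost,[.570,.019,-.137],args=(cams,),method="Nelder-Mead",options=dict(initial_simplex=[[.57,.019,-.137],[.58,.019,-.137],[.57,.029,-.137],[.57,.019,-.08]]));print(cams,r.x,r.fun)
E
```

```text
scene (248, 243, 98, 59)
top (290, 182, 85, 74)
('scene', 'top') [ 0.5709  0.0204 -0.1988] 0.6180158994996617
('scene',) [ 0.5111  0.0313 -0.1959] 0.47370501616523836
('top',) [ 0.5715  0.02   -0.196 ] 0.024849286869578
```

```bash
python3 -m pendant '[[0.001,0.005,0.0005,0,-1],[0.002,0.01,0,0,-1],[0.0035,0.015,0,0,-1],[0.0046,0.02,0,0,-1],[0.0046,0.02,0,0,-1],[0.0046,0.02,0,0,-1],[0.0046,0.02,0,0,-1],[0.0046,0.02,0,0,-1],[0.0046,0.02,0,0,-1],[0.0046,0.02,0,0,-1],[0.0046,0.02,0,0,-1],[0.0046,0.02,0,0,-1],[0.0046,0.02,0,0,-1],[0.0046,0.02,0,0,-1],[0.0035,0.015,0,0,-1],[0.002,0.01,0,0,-1],[0.0015,0.006,0,0,-1],[0.001,0.0035,0,0,-1],[0.0006,0.002,0,0,-1],[0,0,0,0,-1]]'
python3 -m pendant '[[0,0,0,0,-1],[0,0,0,0,-1],[0,0,0,0,-1],[0,0,0,0,-1],[0,0,0,0,-1]]'
python3 - <<'E'
from h import *
np.set_printoptions(precision=4,suppress=True)
a=grab_frame("scene");b=grab_frame("top")
save(np.hstack([cv2.resize(a[170:350,210:390],(400,400)),cv2.resize(b[150:290,270:410],(400,400))]),"final.png")
for c in("scene","top"): print(c,[(l["xy"],round(l["conf"],2),atz(c,l["xy"],.161)) for l in finder.landmark_of("ball_center",c)[:2]])
E
```

```text
time_s: 22.55
tool_pos: [0.5122, 0.0095, 0.1928]
tcp_rot: [[-0.982, -0.189, -0.0], [-0.189, 0.982, -0.0], [0.0, -0.0, -1.0]]
force: [-1.1, 0.2, -5.4]
finger_gap: 0.155
grasp_force: 58.7
time_s: 23.05
tool_pos: [0.5122, 0.0095, 0.1928]
tcp_rot: [[-0.982, -0.189, -0.0], [-0.189, 0.982, -0.0], [0.0, -0.0, -1.0]]
force: [0.3, -0.0, -5.0]
finger_gap: 0.154
grasp_force: 58.7
scene [([299.7, 246.3], 0.49, array([0.5687, 0.0295, 0.161 ]))]
top []
```

View pics/final.png

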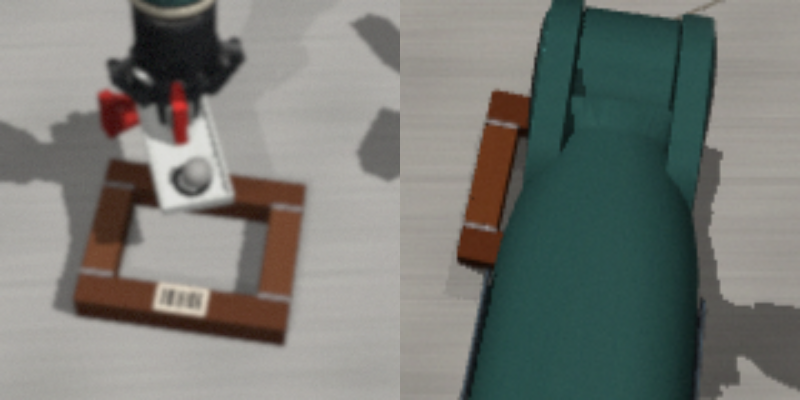

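The picture shows the tray held over the frame with the ball in its pocket (scene about (296,250)), above the opening. A quick level check with the wrist camera before handing in.

```bash
python3 - <<'E'
from h import *
np.set_printoptions(precision=1,suppress=True)
s=readout.get_state();p=s["tool_pos"];x=-s["tcp_rot"][:,0];y=s["tcp_rot"][:,1];o=p-[0,0,.0526]
k=cal("wrist")
for n,a,b,c in(("socket top",-.06,0,.018),("lip L",-.09,-.035,.012),("lip R",-.09,.035,.012)):
    print(n,[proj("wrist",o+a*x+b*y+np.array([0,0,c+e*a]),k)[0] for e in(0,.05)])
im=grab_frame("wrist");g=cv2.cvtColor(im,cv2.COLOR_RGB2GRAY).astype(int)
print(g[55:90,330]); print(g[95:120,326],g[195:215,326])
E
```

```text
socket top [array([323.2, 158.9]), array([323.3, 157.7])]
lip L [array([222. ,  68.8]), array([224.9,  69.5])]
lip R [array([424.3,  68.8]), array([421.5,  69.5])]
[172 172 175 178 174 169 170 169 168 168 168 170 172 170 176 196 207 205
 206 209 208 207 205 207 180 192 208 207 211 210 210 211 213 211 212]
[216 215 175 117 119 118 111 116 119 112 114 104  65  24  39  53  57  58
  62  59  64  64  59  58  58] [ 32  33  28  30  33  31  26  31  27  27  24  61 149 215 212 214 213 213
 213 218]
```

The lip width in the picture (201 px, against 202 predicted for a level tray) puts the tilt under about 1°.

```bash
python3 -m pendant '[[0,0,0,0,-1],[0,0,0,0,-1],[0,0,0,0,-1],[0,0,0,0,-1],[0,0,0,0,-1]]'; python3 -c "
from cell import ticket;print(ticket.finish_job())"
```

```text
time_s: 23.8
tool_pos: [0.5122, 0.0096, 0.1928]
tcp_rot: [[-0.982, -0.189, -0.0], [-0.189, 0.982, 0.0], [0.0, 0.0, -1.0]]
force: [-0.4, -0.6, -5.3]
finger_gap: 0.158
grasp_force: 58.7
the job is handed in; nothing more can be done
None
```

The job is handed in at 23.8 s: I held the scanner on the tag for over a second and stood it back upright, and the arm is now holding the tray still and level about 10 cm above the frame, with the ball in its pocket over the middle of the opening to within about 5 mm.

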